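# Take the drum off the tube rotator

### The arm

A 7-joint arm with a two-finger parallel gripper is mounted at the origin on a cart in front of the work surface, level with it; the furniture and walls round the work are solid. World frame = base frame: x ahead of the robot, y to its left, z up, the work surface at z = 0. Lengths are in m, angles in rad, forces in N, time in s.
With the tool pointing down it reaches from about 0.35 to 0.9 m from the base axis. Payload 8.1 kg.
Tool frame: the origin (TCP) lies at the centre of the arm's flange, where the gripper is bolted on; the fingertips stand 178 mm ahead of it and the grasp point (between the pads) lies 159 mm ahead of it; z points along the fingers, y is the line along which they close (so a half turn about z gives the same grasp; the last joint's range is limited). The gripper opens to 92 mm and grips with 3 to 60 N. Pads are 19 mm wide; open, the fingers measure 130 mm over their backs; the gripper's body (75 mm by 190 mm) begins 47 mm behind the grasp point.
Start: joints at [-1.239, 0.434, 0.025, 1.573, -0.012, 1.134, -0.075], TCP at [0.263, 0.567, 0.405] pointing down, gripper open.
Joint ranges: [-2.62, 2.62], [-0.44, 2.09], [-1.27, 1.32], [0.08, 2.57], [-1.32, 4.46], [0.12, 2], [-2.74, 2.74]. Speed limits (rad/s): [2.22, 2.22, 3.01, 3.01, 3.14, 3.14, 3.14].

### API

Orientations are given as a rotation vector (axis times angle).
In Python, from cell import arm gives the robot as it stands. The module is installed in compiled form; this text tells all that it offers.
- The arm moves only by the shell command python3 -m inch 'ROWS' [FORCE]. ROWS is text: rows parted by semicolons, each of 5 numbers parted by spaces: the shift along the tool's x, y, z in m, then the turn about the tool's z in rad, then the finger opening in m, from 0 to 0.0918. In form: x y z roll fingers; .... A call has 1 to 5 rows; each row is the pose to reach, as a shift and turn from the pose commanded when the call began, along the tool's axes at that moment; what a row does not reach only later rows make up. A row lasts 1/10 s, in which the tool goes at most 50 mm and 8.59 degrees, less where a joint would pass 70% of its speed; a pose out of reach is approached as far as the arm can. A call with a gripper value outside its range is refused whole. The fingers move at their own pace and stop on an object; FORCE is the grip in N (left out, the last holds). Time passes only in rows, so rows that repeat a pose let the fingers close. It gives the time, the measured TCP pose, the force, the opening and the grip force at its end, in the units of the state.
- arm.observe(): the state, without advancing time (a new reading comes with each control period).
- arm.get_image(name): name is "side" or "top"; returns the picture (384x512x3 uint8, red, green, blue); there is no depth.
- arm.get_calibration(name): a dict with "intrinsics" (3x3 intrinsics, pixels), "distortion" ([k1, k2, p1, p2, k3] as OpenCV has them; the pictures are not rectified), "pose" (4x4, takes a point from camera to world coordinates). Camera axes: x right, y up, looking along -z (the intrinsics and any distortion apply to the point x, -y, -z); pixel columns grow to the right and rows downward; lengths in m; the calibration is good to about 2 mm. A picture is of the moment at which its call begins. get_calibration takes no time and is no camera call.
- arm.sign_off(): hands the job in; it is judged then, once.
Trained networks look in the newest picture that a camera, given by its name, has taken for a name from the list of things; names that differ only in an ending like _2 or _b are one class to them, and where a whole thing is asked for, a point or a joint stands for the part that bears it (a point fixed in the world has none). Each returns a list of dicts, best first, with "conf" (0 to 1); they miss things now and then, are a little off and sometimes report something else, mostly with a low value. They report only what shows in the picture. A call takes as long as a camera call.
- arm.look_for(camera, query): "point" ([row, column] in pixels, amid what is visible of it).
- arm.silhouettes(camera, query): "region" (384x512 bool, what is visible of it) and "point" ([row, column] in pixels, amid what is visible of it).
- arm.place_of(camera, query): "point" ([row, column] in pixels: a listed point, or the origin of a listed thing).
The state is a dict: "clock": time; "joints": joint angles; "dq": joint speeds; "joint_efforts": joint torques, N m; "position": TCP position; "ee_rot": TCP orientation; "force": force on the tool from outside, world axes, zero at the start; "ft_torque": the same for the moment, N m; "width": opening from 0.0 (shut) to 1.0 (fully open); "gripper_force": force on a finger pad.
Only numpy, scipy, OpenCV 4.12 (cv2) and the standard library are available. Lean on these libraries where they do the work, as an engineer would, in place of code of your own. Each camera call takes 0.05 s, during which the arm holds its last target. There are 200 camera calls.

### The job

Take the white drum off the tube rotator's shaft for washing and lay it down on its side in the steel wash tray. A key inside catches the drum when it is drawn towards the shaft's free end: it comes off only after a part turn anticlockwise (seen from the free end), how far has to be felt for. Do not force it against the key, set it down gently without dropping it, and leave the other things where they are.

Things in the scene. Friction and masses are not known exactly. Their poses are not given: they have to be found in the camera images.
- rotator: Bench tube rotator: white and grey motor housing 130 x 136 mm, 148 mm high, fixed to the bench, black knob and switch on its front. Origin at the centre of its underside, x to its back, z up. A level steel shaft, 14 mm in diameter, sticks out of the front face (at x = -62 mm) along the rotator's own -x, its axis 110 mm above the bench, 116 mm long; nothing stands beyond its free end.
- shaft_tip (a point): Centre of the shaft's free end, on the axis. Fixed to the rotator, whose axes it has: the shaft points along -x.
- key (a point): Point on the shaft's axis, 78 mm behind the free end, where the key goes through it: a 7 x 7 mm square steel bar that stands out 17 mm from the axis on both sides, hidden inside the drum. Stiff gearing holds shaft and key at an angle that differs each time and cannot be seen or read. This point has the rotator's axes and does not turn with the key.
- drum: White plastic tube drum on the shaft, 104 mm long, 0.2 to 0.35 kg. Origin on its axis at mid-length; x along the axis, front end at -52, rear at +52 mm. Grip the smooth round hub, 48 mm in diameter, 84 mm long, between two end flanges 10 mm thick with six lobes, 35 mm radius, one each 60 degrees from y. The hub has 1.5 mm play on the shaft. On its side its axis lies 31 mm high (on two lobes).
- slot (a point): Middle of the plate at the drum's rear end (6 mm thick, 17 mm bore), drum's axes. A slot through it along the drum's y, 11 mm wide, lets the key pass if aligned within 5 degrees and centred. y starts level. The plate meets the key some 20 mm forward of home; turned 15 to 65 degrees (top to the robot's left) slot and key line up, and the drum slides off, 108 mm in all. The other way it meets a stop.
- tray: Shallow open stainless steel tray, 170 mm (x) x 240 mm (y), rim 13 mm high, walls and floor 3 mm, fixed to the bench. Origin at the centre of its underside, z up.
- reagent_bottle: Bystander: white reagent bottle with a blue cap, 62 mm in diameter, 126 mm high, standing to the right. Origin at the centre of its underside.
- notebook: Bystander: blue notebook, 210 x 148 x 13 mm, lying on the bench near the free end of the shaft. Origin at the centre of its underside.
- timer: Bystander: small grey timer, 58 x 64 x 17 mm, lying on the bench in front of the rotator. Origin at the centre of its underside.

How it is judged:
By the outcome, as a careful person would: the job done as asked, in the order asked, and still so for the second after the job is handed in, with the robot touching nothing.
It also fails if it takes over 56 s, if anything falls off the work surface, if the arm or the gripper's body presses on something with over 40 N, if the wrist force passes 120 N, or if a joint passes its speed limit or range.

## Working session

There is one attempt and no reset: what is moved stays moved. The work goes in short steps, Python scripts to look and compute and a shell command to move; the robot and the scene stay as the last step left them, time stands still between calls to the robot, and variables do not carry over. Pictures are saved under pics/ and viewed, at most 10 in all, crops included, and the job is handed in when it is done.

```bash
mkdir -p pics; cat > h.py <<'E'
import numpy as np, cv2
from cell import arm
from scipy.spatial.transform import Rotation as R
def ray(cam,pt):
    c=arm.get_calibration(cam);K=np.array(c["intrinsics"],float);d=np.array(c["distortion"],float);P=np.array(c["pose"])
    u=cv2.undistortPoints(np.array([[[pt[1],pt[0]]]],float),K,d)[0,0]
    v=P[:3,:3]@np.array([u[0],-u[1],-1]);return P[:3,3],v/np.linalg.norm(v)
def at_z(cam,pt,z):
    o,v=ray(cam,pt);return o+v*(z-o[2])/v[2]
def tri(p1,p2):
    a,u=ray("top",p1);b,v=ray("side",p2)
    s=np.linalg.lstsq(np.c_[u,-v],b-a,rcond=None)[0]
    x,y=a+s[0]*u,b+s[1]*v;return (x+y)/2,np.linalg.norm(x-y)
E
python3 - <<'E'
from h import *
np.set_printoptions(precision=4,suppress=True)
a=arm.get_image("top");b=arm.get_image("side")
cv2.imwrite("pics/a.png",np.hstack([a,b])[:,:,::-1] if 0 else a[:,:,::-1]);cv2.imwrite("pics/b.png",b[:,:,::-1])
r={}
for c in("top","side"):
    print(c,arm.get_calibration(c)["pose"][:3,3] if True else 0)
    for n in("rotator","shaft_tip","key","drum","slot","tray","notebook","timer","reagent_bottle"):
        q=arm.place_of(c,n);
        if q: r[c,n]=q[0]["point"];print(c,n,np.round(q[0]["point"],1),round(q[0]["conf"],2))
for n in("rotator","shaft_tip","key","drum","slot","tray","notebook","timer","reagent_bottle"):
    if ("top",n) in r:
        z=.11 if n in("shaft_tip","key","drum","slot") else 0
        print(n,at_z("top",r["top",n],z), tri(r["top",n],r["side",n]) if ("side",n) in r else "")
print(arm.observe())
E
```

```text
top [0.2623 0.0216 1.081 ]
top rotator [185.2 182.4] 0.62
top key [202.6 187.2] 0.88
top drum [210.2 187.6] 0.78
top slot [191.1 182.3] 0.57
top tray [222.1 301.8] 0.79
top notebook [262.7 188.9] 0.96
top timer [211.2 229.7] 0.85
top reagent_bottle [157.8 340. ] 0.55
side [ 0.0597 -0.1332  0.9612]
side rotator [161.8 171. ] 0.93
side shaft_tip [199.7 155.4] 0.73
side key [171.3 156.9] 0.76
side drum [178.  152.1] 0.59
side slot [163.6 157.5] 0.96
side tray [245.9 277.2] 0.85
side notebook [245.9 142.6] 0.84
side timer [209.2 200.9] 0.82
side reagent_bottle [190.7 354. ] 0.7
rotator [0.6997 0.1178 0.    ] (array([0.6952, 0.1126, 0.0173]), np.float64(0.00863924969537994))
key [0.602 0.11  0.11 ] (array([0.5928, 0.109 , 0.1337]), np.float64(0.003002890480372538))
drum [0.5809 0.1152 0.11  ] (array([0.568 , 0.114 , 0.1444]), np.float64(0.005211146002922214))
slot [0.6386 0.1132 0.11  ] (array([0.6392, 0.1178, 0.1007]), np.float64(0.009554969233082399))
tray [ 0.4621 -0.1843  0.    ] (array([ 0.4594, -0.1806,  0.0062]), np.float64(0.0057773930424972085))
notebook [0.4647 0.1682 0.    ] (array([ 0.4746,  0.1734, -0.0479]), np.float64(0.003179814917133286))
timer [0.5696 0.0071 0.    ] (array([0.565 , 0.0125, 0.001 ]), np.float64(0.013591640467494228))
reagent_bottle [ 0.6132 -0.3789  0.    ] (array([ 0.6139, -0.3815,  0.0042]), np.float64(0.008423580316420482))
{'clock': 1.0, 'joints': array([-1.2386,  0.4345,  0.025 ,  1.5732, -0.0116,  1.134 , -0.0751]), 'dq': array([ 0.001 ,  0.002 , -0.0005, -0.0014, -0.    ,  0.0026,  0.0003]), 'joint_efforts': array([  0.0011, -66.7705,   0.984 , -31.4796,  -0.0607,   0.0328,
        -0.    ]), 'position': array([0.2633, 0.5668, 0.4048]), 'ee_rot': array([0.6778, 3.0676, 0.0001]), 'force': array([-1.0323,  0.1094, -0.5251]), 'ft_torque': array([-0.0465,  0.0084, -0.0061]), 'gripper_force': 0.0, 'width': 1.002822116822916}
```

View pics/a.png

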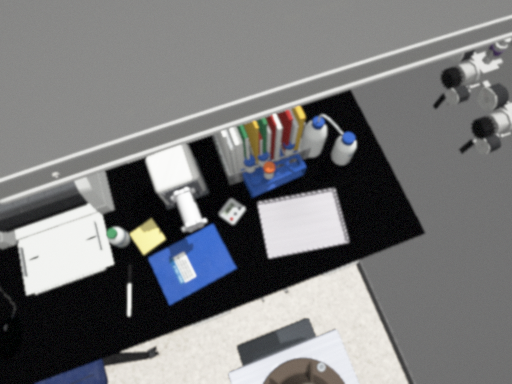

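View pics/b.png

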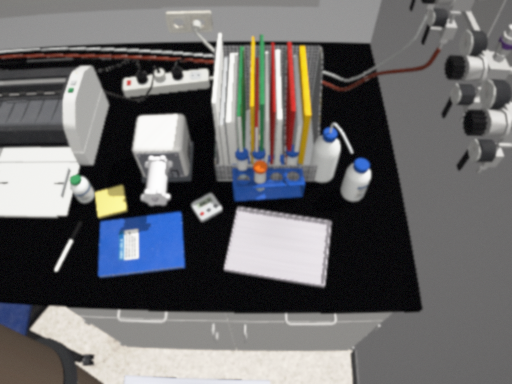

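The views show the rotator with the white drum pointing towards the robot (drum at top ≈ (210,187), side ≈ (180,155)). The blue notebook is just in front of it, and the tray is at top ≈ (222,302). Next I fit the poses to the silhouettes.

```bash
cat >> h.py <<'E'
def proj(cam,X):
    c=arm.get_calibration(cam);K=np.array(c["intrinsics"],float);d=np.array(c["distortion"],float);P=np.array(c["pose"])
    p=(np.asarray(X)-P[:3,3])@P[:3,:3];p=p*[1,-1,-1]
    return cv2.projectPoints(p.reshape(-1,1,3),np.zeros(3),np.zeros(3),K,d)[0].reshape(-1,2)
def hull(cam,X,S=8):
    m=np.zeros((384*2,512*2),np.uint8);h=cv2.convexHull(((proj(cam,X)+.5)*2).astype(np.float32))
    cv2.fillConvexPoly(m,np.round(h*16).astype(np.int32),255,shift=4);return m
def box(x,y,z0,z1): return np.array([[i,j,k] for i in(-x/2,x/2) for j in(-y/2,y/2) for k in(z0,z1)])
def put(X,p): 
    c,s=np.cos(p[2]),np.sin(p[2]);return X@np.array([[c,s,0],[-s,c,0],[0,0,1]])+[p[0],p[1],0]
E
cat > fit.py <<'E'
from h import *
from scipy.optimize import minimize
np.set_printoptions(precision=4,suppress=True)
arm.get_image("top");arm.get_image("side")
t=np.arange(0,2*np.pi,.2)
drum=np.array([[x,r*np.cos(a),.11+r*np.sin(a)-.0015] for x in(-.0525-.122,-.122-.042,-.122+.042,-.122+.0525) for a in t for r in(.033,)])
mod={"drum":drum,"rotator":None,"tray":box(.17,.24,0,.013)}
M={}
for c in("top","side"):
    for n in("drum","tray"):
        q=arm.silhouettes(c,n)
        if q: M[c,n]=cv2.resize(q[0]["region"].astype(np.uint8)*255,(1024,768));print(c,n,q[0]["conf"],q[0]["region"].sum())
def fit(n,p0):
    def cost(p):
        s=0
        for c in("top","side"):
            if (c,n) in M:
                a=hull(c,put(mod[n],p))/255.;b=M[c,n]/255.
                s+=1-np.minimum(a,b).sum()/np.maximum(a,b).sum()
        return s
    best=min((minimize(cost,np.r_[p0[:2],y],method="Nelder-Mead",options=dict(initial_simplex=np.r_[p0[:2],y]+np.array([[0,0,0],[.015,0,0],[0,.015,0],[0,0,.15]]))) for y in p0[2]),key=lambda r:r.fun)
    print(n,best.x,best.fun);return best.x
p=fit("drum",[.70,.118,(-.2,0,.2,.4)])
q=fit("tray",[.462,-.184,(-.2,0,.2,.4)])
print("tip",put(np.array([[-.178,0,.11],[-.1225,0,.11]]),p))
for c in("top","side"):
    m=arm.get_image(c)[120:300,100:380,::-1].copy();m=cv2.resize(m,None,fx=2,fy=2,interpolation=cv2.INTER_CUBIC)
    for X,pp in((mod["drum"],p),(mod["tray"],q),(np.array([[x-.0,y,z] for x in(-.062,.068) for y in(-.068,.068) for z in(0,.148)]),p)):
        h=cv2.convexHull(((proj(c,put(X,pp))+.5-[100,120])*2).astype(np.float32))
        cv2.polylines(m,[np.int32(h)],True,(0,0,255),1)
    cv2.imwrite(f"pics/fit_{c}.png",m)
a,b=cv2.imread("pics/fit_top.png"),cv2.imread("pics/fit_side.png")
cv2.imwrite("pics/fit.png",cv2.resize(np.hstack([a,b]),(800,257)) if 0 else np.vstack([a,b])[:, :][0:600] if 0 else np.hstack([a[:, :400],b[:,:400]]))
E
python3 fit.py
```

```text
top drum 0.78 811
top tray 0.93 4654
side drum 0.9 921
side tray 0.56 6512
drum [0.7071 0.1171 0.044 ] 0.5739853444602492
tray [ 0.4608 -0.1821 -0.1657] 0.048471781343578324
tip [[0.5293 0.1092 0.11  ]
 [0.5847 0.1117 0.11  ]]
```

View pics/fit.png

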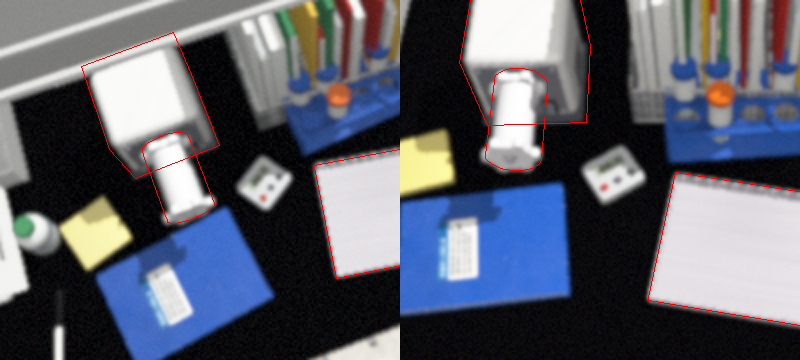

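The tray fit is tight. The drum and rotator fit is a little off, so I refine it with a union model (flanges, hub and housing).

```bash
cat > fit2.py <<'E'
from h import *
from scipy.optimize import minimize
np.set_printoptions(precision=4,suppress=True)
arm.get_image("top");arm.get_image("side")
t=np.arange(0,2*np.pi,.2);l=np.radians(np.arange(0,360,60))
def cyl(x0,x1,r,a=t,lob=0): return np.array([[x-.1225,rr*np.cos(b),.1085+rr*np.sin(b)] for x in(x0,x1) for b in a for rr in(r,)])
def fl(x0,x1): return np.vstack([np.array([[x-.1225,.030*np.cos(b)+.005*np.cos(s),.1085+.030*np.sin(b)+.005*np.sin(s)] for x in(x0,x1) for b in l for s in t[::4]])])
parts=[fl(-.052,-.042),cyl(-.052,.052,.024),fl(.042,.052)]
hous=np.array([[x,y,z] for x in(-.062,.068) for y in(-.068,.068) for z in(0,.148)])
M={}
for c in("top","side"):
    d=arm.silhouettes(c,"drum")[0];r=arm.silhouettes(c,"rotator")[0];print(c,d["conf"],r["conf"],d["region"].sum(),r["region"].sum())
    M[c,0]=cv2.resize(d["region"].astype(np.uint8)*255,(1024,768))/255.;M[c,1]=np.maximum(M[c,0],cv2.resize(r["region"].astype(np.uint8)*255,(1024,768))/255.)
def cost(p):
    s=0
    for c in("top","side"):
        a=np.max([hull(c,put(X,p)) for X in parts],0)/255.
        h=np.maximum(a,hull(c,put(hous,p))/255.)
        for m,b in((a,M[c,0]),(h,M[c,1])): s+=np.abs(m-b).sum()
    return s
best=min((minimize(cost,[.705,.117,y],method="Nelder-Mead",options=dict(initial_simplex=np.array([.705,.117,y])+np.array([[0,0,0],[.012,0,0],[0,.012,0],[0,0,.12]]))) for y in(-.1,.05,.15)),key=lambda r:r.fun)
p=best.x;print(p,best.fun,put(np.array([[-.178,0,.11],[-.1225,0,.11]]),p))
ims=[]
for c in("top","side"):
    m=arm.get_image(c)[120:270,120:250,::-1].copy();m=cv2.resize(m,None,fx=3,fy=3,interpolation=cv2.INTER_CUBIC)
    for k,X in enumerate(parts+[hous]):
        h=cv2.convexHull(((proj(c,put(X,p))+.5-[120,120])*3).astype(np.float32))
        cv2.polylines(m,[np.int32(h)],True,(0,0,255),1)
    for k in(0,1):
        cs=cv2.findContours((M[c,k]>.5).astype(np.uint8),0,2)[0]
        for q in cs: cv2.polylines(m,[np.int32((q/2-[120,120])*3)],True,(0,200,0),1)
    ims.append(m)
cv2.imwrite("pics/fit2.png",np.hstack(ims))
E
python3 fit2.py
```

```text
top 0.79 0.85 846 2452
side 0.81 0.93 1067 3116
[0.7055 0.1188 0.039 ] 5932.094117647059 [[0.5277 0.1119 0.11  ]
 [0.5831 0.114  0.11  ]]
```

View pics/fit2.png

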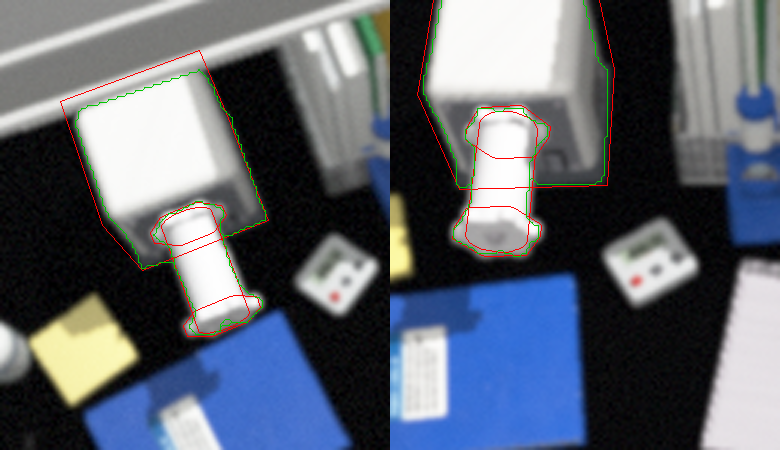

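```bash
python3 -m inch '-0.043 -0.025 0 -0.12 0.0918; -0.087 -0.050 0 -0.24 0.0918; -0.130 -0.075 0 -0.36 0.0918; -0.174 -0.099 0 -0.475 0.0918; -0.217 -0.124 0 -0.475 0.0918'
cat >> h.py <<'E'
def togo(x,y,z,yaw):
    "rows needed for the grasp point to reach x,y,z with the shaft-direction yaw"
    s=arm.observe();r=R.from_rotvec(s["ee_rot"]);d=r.inv().apply(np.array([x,y,z+.159])-s["position"])
    ty=r.as_matrix()[:,1];e=np.arctan2(ty[1],ty[0])-(yaw+np.pi/2)
    print("clock",round(s["clock"],2),"shift",np.round(d,4),"roll",round(e,3),"F",np.round(s["force"],1),"tau",np.round(s["ft_torque"],2),"w",round(s["width"]*.0918,4))
E
python3 -c "
from h import *
togo(.583,.114,.246,.04)"
```

```text
clock: 2.3
position: [0.4088, 0.3613, 0.405]
ee_rot: [-0.07, 3.14, 0.001]
force: [0.8, 0.0, -0.1]
width: 1.001
gripper_force: 0.0
clock 2.3 shift [-0.1631 -0.2548 -0.    ] roll 0.004 F [ 0.8  0.  -0.1] tau [ 0.07 -0.08  0.01] w 0.0919
```

```bash
python3 -m inch '-0.027 -0.042 0 0 0.0918; -0.054 -0.084 0 0 0.0918; -0.081 -0.127 0 0 0.0918; -0.108 -0.170 0 0 0.0918; -0.135 -0.212 0 0 0.0918' && python3 -m inch '-0.028 -0.043 0.02 0 0.0918; -0.028 -0.043 0.04 0 0.0918; -0.028 -0.043 0.04 0 0.0918'
python3 - <<'E'
from h import *
togo(.583,.114,.106,.04)
m=[]
for c in("top","side"):
    a=arm.get_image(c)[110:260,110:270,::-1];m.append(cv2.resize(a,None,fx=2.4,fy=2.4,interpolation=cv2.INTER_CUBIC))
cv2.imwrite("pics/c.png",np.hstack(m))
E
```

```text
clock: 2.8
position: [0.5511, 0.1561, 0.405]
ee_rot: [-0.063, 3.14, 0.001]
force: [0.2, 0.3, 0.7]
width: 0.997
gripper_force: 0.0
clock: 3.1
position: [0.5798, 0.1139, 0.3621]
ee_rot: [0.057, -3.137, 0.003]
force: [-0.9, 0.6, -0.7]
width: 0.999
gripper_force: 0.0
clock 3.1 shift [-0.0036  0.0001  0.0971] roll -0.004 F [-0.9  0.6 -0.7] tau [0.12 0.05 0.  ] w 0.0917
```

View pics/c.png

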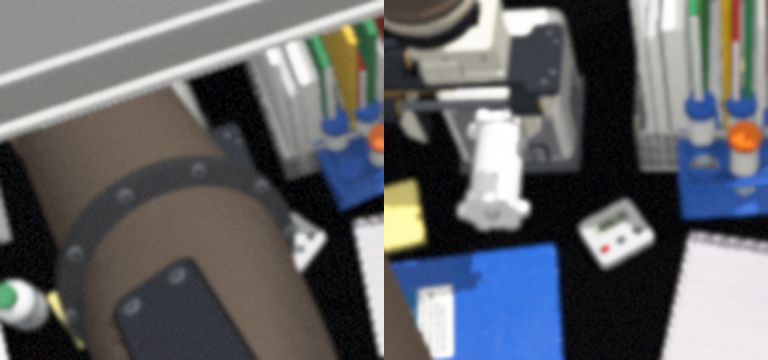

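```bash
python3 -m inch '-0.003 0 0.02 0 0.0918; -0.003 0 0.04 0 0.0918; -0.003 0 0.055 0 0.0918' && python3 -m inch '0 0 0.02 0 0.0918; 0 0 0.04 0 0.0918; 0 0 0.04 0 0.07; 0 0 0.04 0 0.055; 0 0 0.04 0 0.055' 8
python3 -c "
from h import *
togo(.583,.114,.1085,.04)"
```

```text
clock: 3.5
position: [0.5826, 0.1184, 0.3103]
ee_rot: [-0.068, 3.14, 0.002]
force: [-0.6, 0.1, 0.8]
width: 0.999
gripper_force: 0.0
clock: 4.0
position: [0.5834, 0.1171, 0.2715]
ee_rot: [-0.065, 3.139, 0.001]
force: [0.8, 0.3, 0.2]
width: 0.789
gripper_force: 0.0
clock 4.0 shift [ 0.0006 -0.0031  0.004 ] roll 0.001 F [0.8 0.3 0.2] tau [ 0.04 -0.   -0.01] w 0.0724
```

```bash
python3 -m inch '0 -0.003 0 0 0.055; 0 -0.003 0 0 0.052; 0 -0.003 0 0 0.052' && python3 -m inch '0 0 0 0 0.045; 0 0 0 0 0.045; 0 0 0 0 0.045' 6
python3 -c "
from h import *
togo(.583,.114,.1085,.04)"
```

```text
clock: 4.3
position: [0.5832, 0.113, 0.2702]
ee_rot: [-0.062, 3.14, 0.0]
force: [0.2, 0.0, 0.0]
width: 0.577
gripper_force: 0.0
clock: 4.6
position: [0.5832, 0.1131, 0.2698]
ee_rot: [-0.063, 3.141, -0.0]
force: [-1.4, -1.2, 3.2]
width: 0.522
gripper_force: 6.0
clock 4.6 shift [0.0001 0.0009 0.0023] roll -0.0 F [-1.4 -1.2  3.2] tau [-0.04  0.09  0.04] w 0.0479
```

```bash
python3 -m inch '0.004 0 0 0 0.045; 0.008 0 0 0 0.045; 0.012 0 0 0 0.045; 0.016 0 0 0 0.045' && python3 -m inch '0.001 0 0 0 0.045; 0.002 0 0 0 0.045; 0.003 0 0 0 0.045' && python3 -m inch '0.001 0 0 0 0.045; 0.002 0 0 0 0.045'
python3 -c "
from h import *
togo(.583,.114,.1085,.04)"
```

```text
clock: 5.0
position: [0.5664, 0.1126, 0.2695]
ee_rot: [0.063, -3.14, 0.0]
force: [0.1, 0.2, -2.1]
width: 0.524
gripper_force: 6.0
clock: 5.3
position: [0.564, 0.1125, 0.2696]
ee_rot: [0.063, -3.141, 0.0]
force: [0.1, -0.1, -1.4]
width: 0.523
gripper_force: 6.0
clock: 5.5
position: [0.5625, 0.1124, 0.2698]
ee_rot: [-0.063, 3.14, 0.0]
force: [3.9, -0.3, -1.3]
width: 0.518
gripper_force: 6.0
clock 5.5 shift [-0.0206  0.0008  0.0024] roll 0.0 F [ 3.9 -0.3 -1.3] tau [ 0.04 -0.78  0.02] w 0.0475
```

```bash
python3 -m inch '-0.003 0 0 0 0.045; -0.003 0 0 0 0.056; -0.003 0 0.005 0 0.056; -0.003 0 0.009 0 0.056' && python3 -m inch '0 0.003 0 0 0.056; 0 0.005 0 0 0.056; 0 0.007 0 0 0.056'
python3 -c "
from h import *
togo(.583,.114,.1085,.04)"
```

```text
clock: 5.9
position: [0.5651, 0.1125, 0.2604]
ee_rot: [0.063, -3.141, -0.0]
force: [-0.4, -0.0, 0.4]
width: 0.609
gripper_force: 0.0
clock: 6.2
position: [0.5647, 0.1194, 0.2606]
ee_rot: [0.063, -3.14, 0.001]
force: [-1.0, -2.7, -0.4]
width: 0.609
gripper_force: 1.2
clock 6.2 shift [-0.0181 -0.0061 -0.0069] roll -0.0 F [-1.  -2.7 -0.4] tau [-0.39  0.08 -0.03] w 0.0559
```

Contact is at 2.7 N sideways. I press 2 mm more and roll the hub by moving up 7 mm.

```bash
python3 -m inch '0 0.002 0 0 0.056; 0 0.002 -0.002 0 0.056; 0 0.002 -0.0045 0 0.056; 0 0.002 -0.007 0 0.056'
python3 - <<'E'
from h import *
togo(.583,.114,.1085,.04)
m=[]
for c in("side",):
    a=arm.get_image(c)[150:240,120:220,::-1];m.append(cv2.resize(a,None,fx=5,fy=5,interpolation=cv2.INTER_CUBIC))
cv2.imwrite("pics/d.png",np.hstack(m))
E
```

```text
clock: 6.6
position: [0.5647, 0.1211, 0.268]
ee_rot: [0.062, -3.141, 0.0]
force: [-0.0, -3.9, -1.5]
width: 0.612
gripper_force: 1.7
clock 6.6 shift [-0.018  -0.0079  0.0005] roll -0.0 F [-0.  -3.9 -1.5] tau [-0.64  0.15 -0.05] w 0.0562
```

View pics/d.png

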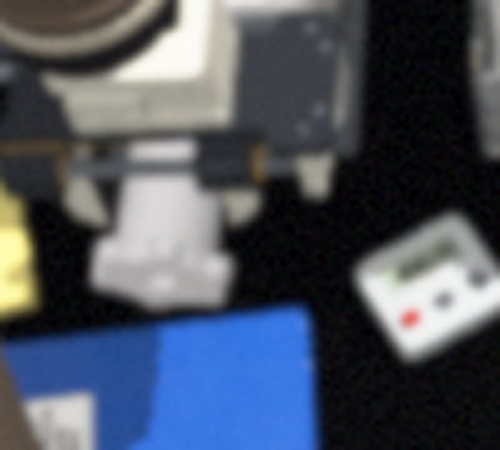

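```bash
python3 -m inch '0 -0.008 0 0 0.053; 0 -0.008 0 0 0.045; 0 -0.008 0 0 0.045' 6 && python3 -m inch '0.003 0 0 0 0.045; 0.005 0 0 0 0.045; 0.006 0 0 0 0.045'
python3 - <<'E'
from h import *
togo(.583,.114,.1085,.04)
a=arm.get_image("side")[175:225,130:180,::-1]
b=cv2.imread("pics/b.png")[165:215,130:180]
m=np.hstack([cv2.resize(i,None,fx=8,fy=8,interpolation=cv2.INTER_CUBIC) for i in(b,a)])
m=np.clip((m.astype(float)-110)*1.8,0,255)
cv2.imwrite("pics/e.png",m)
E
```

```text
clock: 6.95
position: [0.5654, 0.1129, 0.268]
ee_rot: [-0.062, 3.14, -0.0]
force: [0.5, -3.4, 0.8]
width: 0.519
gripper_force: 6.0
clock: 7.25
position: [0.5589, 0.1135, 0.2678]
ee_rot: [-0.064, 3.141, 0.0]
force: [1.6, -1.3, 0.1]
width: 0.52
gripper_force: 6.0
clock 7.25 shift [-0.0241 -0.0004  0.0003] roll 0.0 F [ 1.6 -1.3  0.1] tau [-0.19 -0.28 -0.06] w 0.0477[ WARN:0@2.358] global loadsave.cpp:1063 imwrite_ Unsupported depth image for selected encoder is fallbacked to CV_8U.
```

View pics/e.png

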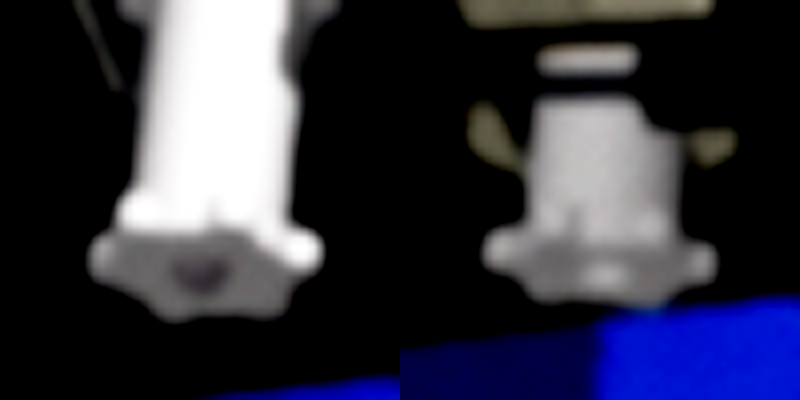

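```bash
cat > lob.py <<'E'
from h import *
np.set_printoptions(precision=0,suppress=True)
def lob(fwd,phi,r0,p=(.7055,.1188,.039)):
    a=np.radians(np.arange(0,360,60)-phi)   # angle up from +y (left); +phi lowers left
    X=np.c_[-.1225-.052-fwd+0*a,.033*np.cos(a),.1085+.033*np.sin(a)]
    return ((proj("side",put(X,p))-[130,r0])*8+4)
if __name__=="__main__":
    print("home0\n",lob(0,0,165).T)
    for f in(0,8,17,25,40,50): print(f,"\n",(lob(.024,f,175)+[400,0]).T)
E
python3 lob.py
```

```text
home0
 [[ 94. 127. 240. 315. 278. 170.]
 [277. 227. 224. 271. 318. 321.]]
0 
 [[486. 518. 633. 709. 672. 563.]
 [269. 220. 217. 263. 309. 312.]]
8 
 [[491. 507. 617. 705. 683. 578.]
 [276. 225. 214. 256. 305. 315.]]
17 
 [[498. 497. 598. 698. 693. 595.]
 [284. 231. 212. 248. 299. 317.]]
25 
 [[507. 490. 582. 689. 701. 611.]
 [290. 237. 211. 241. 294. 317.]]
40 
 [[528. 483. 552. 668. 709. 639.]
 [301. 250. 213. 229. 281. 316.]]
50 
 [[545. 483. 534. 651. 711. 656.]
 [307. 259. 216. 223. 272. 313.]]
```

```bash
cat > ang.py <<'E'
from h import *
from scipy.ndimage import shift
def ang(fwd,img=None,p=(.7055,.1188,.039)):
    if img is None: img=arm.get_image("side")
    s=np.linspace(0,2*np.pi,24)
    g=cv2.GaussianBlur
    blue=img.astype(float); b=((blue[:,:,0]>75)&(blue[:,:,0]>blue[:,:,2]*.75)).astype(np.float32)
    best=[]
    for phi in range(0,60,2):
        ang_=np.radians(np.arange(0,360,60)-phi)
        m=np.zeros((768,1024),np.uint8)
        for x0 in(-.052,-.042):
            c=[]
            X=np.array([[-.1225+x0-fwd,r*np.cos(t),.1085+r*np.sin(t)] for t in np.linspace(0,2*np.pi,240) for r in[.0275+.0075*np.cos(6*(t+np.radians(phi)))]])
            P=(proj("side",put(X,p))+.5)*2
            cv2.fillPoly(m,[np.int32(P*16)],255,shift=4)
        X=np.array([[-.1225+x0-fwd,.024*np.cos(t),.1085+.024*np.sin(t)] for t in s for x0 in(-.042,0.0)])
        m=np.maximum(m,hull("side",put(X,p)))
        m=cv2.resize(m,(512,384),interpolation=cv2.INTER_AREA)/255.
        q=proj("side",put(np.array([[-.1225-.052-fwd,0,.1085],]),p))[0]
        c,r=int(q[0]),int(q[1]);sl=(slice(r-11,r+13),slice(c-19,c+20))
        for dy in np.arange(-4,2.1,.5):
            for dx in np.arange(-3,3.1,.5):
                best.append((np.abs(shift(m[sl[0].start-6:sl[0].stop+6,sl[1].start-6:sl[1].stop+6],(dy,dx),order=1)[6:-6,6:-6]-b[sl]).sum(),phi,dy,dx))
    o={}
    for e in best:
        if e[1] not in o or e<o[e[1]]: o[e[1]]=e
    for e in sorted(o.values())[:6]: print(np.round(e,1))
if __name__=="__main__":
    import sys
    print("home");ang(0,cv2.imread("pics/b.png")[:,:,::-1])
    print("now");ang(float(sys.argv[1]))
E
python3 ang.py .024
```

```text
home
[68.5  4.   0.   0. ]
[69.2 58.   0.  -1. ]
[69.4  2.   0.  -1. ]
[70.5  0.   0.  -1. ]
[70.5 10.   0.   0. ]
[70.7  8.   0.   0. ]
now
[66. 48.  0.  0.]
[66.5 44.   0.   0. ]
[66.7 46.   0.   0. ]
[68.5 42.   0.   0. ]
[68.7 50.   1.   0. ]
[70.2 40.   1.   0. ]
```

```bash
python3 -m inch '0.001 0 0 0 0.045; 0.002 0 0 0 0.045'; python3 -m inch '0 0 0 0 0.045'
python3 - <<'E'
from h import *
togo(.583,.114,.1085,.04)
arm.get_image("side");print(arm.place_of("side","drum")[:1],arm.place_of("side","slot")[:1])
print(proj("side",put(np.array([[-.1225-f,0,.1085] for f in(0,.02,.026)]),(.7055,.1188,.039))))
E
```

```text
clock: 7.55
position: [0.5574, 0.1134, 0.2679]
ee_rot: [-0.063, 3.14, 0.001]
force: [3.3, -0.4, -0.5]
width: 0.524
gripper_force: 6.0
clock: 7.65
position: [0.557, 0.1136, 0.2677]
ee_rot: [-0.064, 3.141, 0.001]
force: [0.2, 0.9, -0.3]
width: 0.52
gripper_force: 6.0
clock 7.65 shift [-0.026  -0.0006  0.0002] roll 0.001 F [ 0.2  0.9 -0.3] tau [ 0.14 -0.2   0.02] w 0.0477
[{'point': [190.1, 153.4], 'conf': 0.93}] [{'point': [173.0, 155.5], 'conf': 0.86}]
[[157.01642294 179.96628388]
 [156.25892132 187.06772582]
 [156.03021626 189.22661033]]
```

```bash
python3 -m inch '0.002 0 0 0 0.045; 0.004 0 0 0 0.045; 0.004 0 0 0 0.045'; python3 -m inch '0.002 0 0 0 0.045; 0.004 0 0 0 0.045; 0.004 0 0 0 0.045'
python3 -c "
from h import *
togo(.583,.114,.1085,.04)
arm.get_image('side');print(arm.place_of('side','drum')[:1])"
```

```text
clock: 8.1
position: [0.5527, 0.1132, 0.2677]
ee_rot: [0.064, -3.141, -0.0]
force: [-0.1, 1.2, -0.9]
width: 0.522
gripper_force: 6.0
clock: 8.4
position: [0.5486, 0.1128, 0.2676]
ee_rot: [0.063, -3.14, 0.0]
force: [-0.8, 0.8, -0.8]
width: 0.525
gripper_force: 6.0
clock 8.4 shift [-0.0344 -0.0002  0.0001] roll 0.0 F [-0.8  0.8 -0.8] tau [ 0.34 -0.01  0.04] w 0.0482
[{'point': [188.8, 152.1], 'conf': 0.58}]
```

```bash
python3 -m inch '0 0 0 0 0.04; 0.005 0 0 0 0.04; 0.010 0 0 0 0.04; 0.015 0 0 0 0.04' 15; python3 -m inch '0.006 0 0 0 0.04; 0.012 0 0 0 0.04; 0.018 0 0 0 0.04; 0.024 0 0 0 0.04'
python3 -c "
from h import *
togo(.583,.114,.1085,.04)
arm.get_image('side');print(arm.place_of('side','drum')[:1])
print(proj('side',put(np.array([[-.1225-f,0,.1085] for f in(.03,.074)]),(.7055,.1188,.039))))"
```

```text
clock: 8.9
position: [0.5334, 0.1119, 0.2675]
ee_rot: [0.062, -3.14, 0.001]
force: [0.3, 0.1, -1.6]
width: 0.518
gripper_force: 15.0
clock: 9.3
position: [0.5095, 0.1112, 0.2678]
ee_rot: [0.063, -3.141, -0.0]
force: [1.0, 0.8, -1.8]
width: 0.521
gripper_force: 15.0
clock 9.3 shift [-0.0735 -0.0002  0.0003] roll 0.0 F [ 1.   0.8 -1.8] tau [0.06 0.03 0.03] w 0.0478
[{'point': [208.6, 150.0], 'conf': 0.73}]
[[155.87737907 190.6732275 ]
 [154.17742483 206.98076314]]
```

```bash
python3 -m inch '0.008 0 0 0 0.04; 0.016 0 0 0 0.04; 0.024 0 0 0 0.04; 0.032 0 0 0 0.04; 0.038 0 0 0 0.04' 25; python3 -m inch '0.010 0 0 0 0.04; 0.020 0 0 0 0.04; 0.030 0 0 0 0.04; 0.030 0 0 0 0.04'
python3 - <<'E'
from h import *
togo(.461,-.182,.25,.04)
a=arm.get_image("side")[140:320,80:350,::-1]
cv2.imwrite("pics/f.png",cv2.resize(a,None,fx=2.5,fy=2.5,interpolation=cv2.INTER_CUBIC))
E
```

```text
clock: 9.9
position: [0.4712, 0.1097, 0.2677]
ee_rot: [0.063, -3.141, -0.0]
force: [-0.0, 0.2, -2.6]
width: 0.517
gripper_force: 25.0
clock: 10.3
position: [0.4406, 0.1084, 0.2676]
ee_rot: [0.064, -3.14, 0.0]
force: [0.1, 0.4, -2.6]
width: 0.517
gripper_force: 25.0
clock 10.3 shift [-0.0084 -0.291  -0.1413] roll 0.001 F [ 0.1  0.4 -2.6] tau [0.03 0.02 0.02] w 0.0475
```

View pics/f.png

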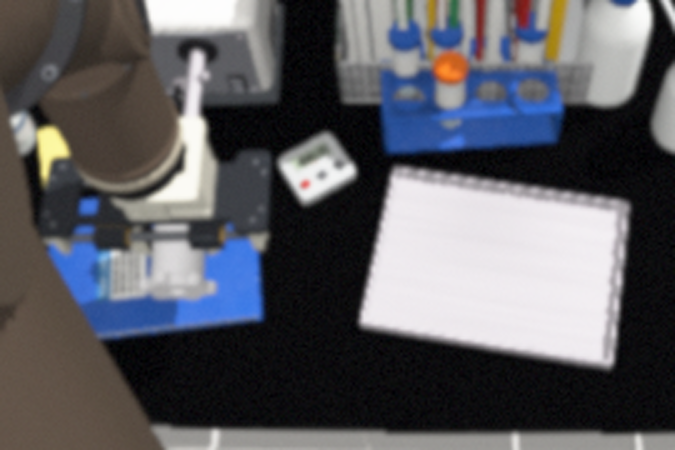

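The drum is off the shaft and hangs freely (2.6 N). I carry it over to the tray, at side ≈ (495,265) in this crop.

```bash
python3 -m inch '0 0 -0.03 0 0.04; -0.002 -0.02 -0.06 0.05 0.04; -0.004 -0.06 -0.07 0.10 0.04; -0.006 -0.10 -0.07 0.15 0.04; -0.008 -0.14 -0.07 0.205 0.04'; python3 -c "
from h import *
togo(.461,-.182,.08,-.166)"
```

```text
clock: 10.85
position: [0.4563, -0.0324, 0.3385]
ee_rot: [0.261, 3.128, 0.001]
force: [1.0, -0.1, -2.7]
width: 0.517
gripper_force: 25.0
clock 10.85 shift [-0.0292 -0.1468  0.0995] roll -0.0 F [ 1.  -0.1 -2.7] tau [ 0.03 -0.1  -0.01] w 0.0475
```

```bash
python3 -m inch '-0.008 -0.037 0 0 0.04; -0.015 -0.074 0 0 0.04; -0.022 -0.110 0 0 0.04; -0.029 -0.147 0 0 0.04; -0.029 -0.147 0 0 0.04'; python3 -m inch '0 0 0.025 0 0.04; 0 0 0.05 0 0.04; 0 0 0.075 0 0.04; 0 0 0.10 0 0.04; 0 0 0.10 0 0.04'; python3 -c "
from h import *
togo(.461,-.182,.0375,-.166)"
```

```text
clock: 11.35
position: [0.4599, -0.1863, 0.3381]
ee_rot: [0.27, 3.128, -0.005]
force: [0.7, 0.7, -1.6]
width: 0.521
gripper_force: 25.0
clock: 11.85
position: [0.4595, -0.1802, 0.2353]
ee_rot: [-0.258, -3.126, -0.001]
force: [-1.1, 0.7, -2.3]
width: 0.514
gripper_force: 25.0
clock 11.85 shift [-0.002  -0.0016  0.0388] roll 0.001 F [-1.1  0.7 -2.3] tau [ 0.01  0.06 -0.04] w 0.0472
```

```bash
python3 -m inch '0 0 0.012 0 0.04; 0 0 0.024 0 0.04; 0 0 0.032 0 0.04; 0 0 0.036 0 0.04; 0 0 0.036 0 0.04'; python3 -m inch '0 0 0.001 0 0.04; 0 0 0.002 0 0.04; 0 0 0.002 0 0.04'
```

```text
clock: 12.35
position: [0.4621, -0.181, 0.2025]
ee_rot: [0.258, 3.127, -0.001]
force: [3.3, -0.7, 2.9]
width: 0.516
gripper_force: 25.0
clock: 12.65
position: [0.462, -0.1808, 0.2019]
ee_rot: [0.257, 3.126, 0.0]
force: [-0.2, 4.2, 25.1]
width: 0.515
gripper_force: 25.0
```

```bash
python3 -m inch '0 0 -0.0015 0 0.04; 0 0 -0.0015 0 0.04' 6; python3 -m inch '0 0 0.0 0 0.04; 0 0 0.001 0 0.04; 0 0 0.002 0 0.04' 3
python3 - <<'E'
from h import *
togo(.461,-.182,.0375,-.166)
m=[]
for c,r0,c0 in(("side",190,210),("top",175,240)):
    m.append(cv2.resize(arm.get_image(c)[r0:r0+100,c0:c0+125,::-1],None,fx=3.2,fy=3.2,interpolation=cv2.INTER_CUBIC))
cv2.imwrite("pics/g.png",np.hstack(m))
E
```

```text
clock: 12.85
position: [0.4608, -0.1808, 0.2019]
ee_rot: [0.258, 3.129, -0.0]
force: [1.0, 1.2, 7.8]
width: 0.524
gripper_force: 6.0
clock: 13.15
position: [0.4604, -0.1805, 0.1992]
ee_rot: [0.258, 3.131, 0.001]
force: [1.5, 3.3, 4.8]
width: 0.524
gripper_force: 3.0
clock 13.15 shift [-0.0008 -0.0014  0.0027] roll 0.002 F [1.5 3.3 4.8] tau [ 0.66 -0.35  0.02] w 0.0481
```

View pics/g.png

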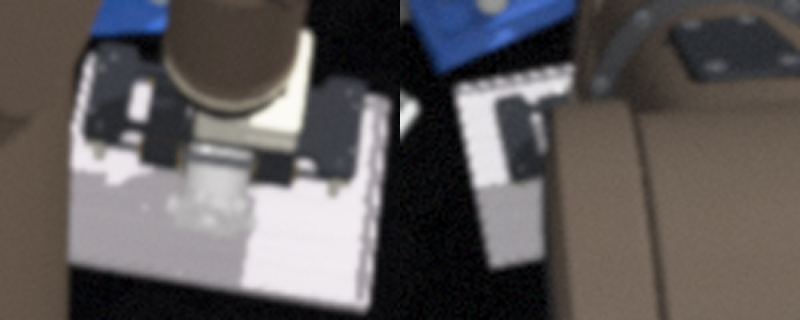

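The drum stands in the tray, front flange at ≈(210,210) in the side crop, and it settles as the loose grip lowers. I lower it a little more, then release.

```bash
python3 -m inch '0 0 0.001 0 0.04; 0 0 0.002 0 0.04; 0 0 0.003 0 0.04; 0 0 0.003 0 0.04' 3; python3 -m inch '0 0 0.001 0 0.04; 0 0 0.002 0 0.04; 0 0 0.002 0 0.04' 3
```

```text
clock: 13.65
position: [0.46, -0.1807, 0.196]
ee_rot: [-0.259, -3.13, -0.0]
force: [1.1, 2.5, 1.9]
width: 0.522
gripper_force: 3.0
clock: 13.95
position: [0.4601, -0.1808, 0.194]
ee_rot: [-0.259, -3.131, -0.0]
force: [0.3, 3.2, 3.1]
width: 0.519
gripper_force: 3.0
```

```bash
python3 -m inch '0 0 0 0 0.050; 0 0 0 0 0.053; 0 0 0 0 0.062; 0 0 0 0 0.075; 0 0 0 0 0.085'; python3 -m inch '0 0 -0.01 0 0.0918; 0 0 -0.04 0 0.0918; 0 0 -0.08 0 0.0918; 0 0 -0.12 0 0.0918; 0 0 -0.16 0 0.0918'; python3 -m inch '0 0.05 0 0 0.0918; 0 0.10 0 0 0.0918; 0 0.15 0 0 0.0918; 0 0.20 0 0 0.0918; 0 0.24 0 0 0.0918'
python3 - <<'E'
from h import *
togo(.461,-.182,.0375,-.166)
m=[]
for c,r0,c0 in(("side",130,110),("top",140,140)):
    m.append(cv2.resize(arm.get_image(c)[r0:r0+170,c0:c0+235,::-1],None,fx=1.7,fy=1.7,interpolation=cv2.INTER_CUBIC))
cv2.imwrite("pics/h.png",np.hstack(m))
E
```

```text
clock: 14.45
position: [0.4602, -0.1809, 0.1942]
ee_rot: [-0.259, -3.131, 0.0]
force: [0.1, 0.8, -1.1]
width: 0.79
gripper_force: 0.0
clock: 14.95
position: [0.4598, -0.1809, 0.3566]
ee_rot: [0.259, 3.131, -0.0]
force: [1.0, 0.0, -0.5]
width: 1.0
gripper_force: 0.0
clock: 15.45
position: [0.4995, 0.0588, 0.3552]
ee_rot: [0.256, 3.13, 0.001]
force: [-0.1, 0.5, -0.3]
width: 1.002
gripper_force: 0.0
clock 15.45 shift [-0.001  -0.244   0.1585] roll 0.003 F [-0.1  0.5 -0.3] tau [0.06 0.   0.02] w 0.092
```

View pics/h.png

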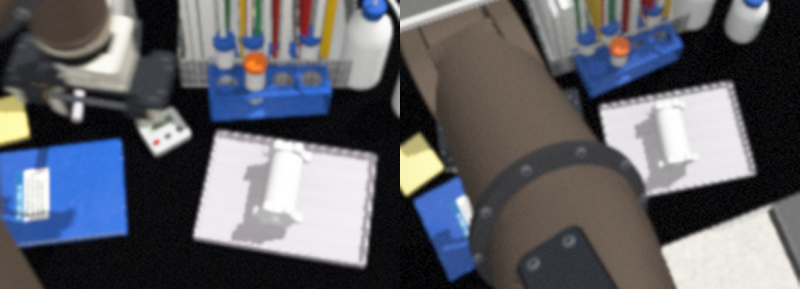

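The drum lies on its side inside the tray, at side ≈ (285,180) in the crop. The other things are where they were, and the gripper is clear.

```bash
python3 -c "
from cell import arm
print(arm.sign_off())"
```

```text
the job is handed in; nothing more can be done
None
```

The drum is off the shaft and lying on its side in the wash tray, and the job was handed in at about 15.5 s; set-down briefly pressed it into the tray at about 25 N, and the key met it at about 4 N.

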